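Try a mortised rail on the tenon gauge and show its mortise to the inspection camera

TASK

From the three rosewood pieces on the slab, take the rail that has the mortise cut through it, try it on the tenon gauge by sliding it fully home until it rests on the gauge's shoulder, then draw it off and hold it up to the inspection camera: the mortise centred on the lens axis, its lower mouth 110 mm in front of the lens and facing it squarely, the rail level from end to end. Finish while still holding it there, quite still, with nothing else supporting it. Do not bump the camera, and leave the other pieces and tools where they lie.

Things in the scene. Friction and masses are not known exactly. Their poses are not given: they have to be found in the camera images.
- rail: The mortised rail, oiled rosewood, about 0.15 kg: body 110 mm long (x), 40 wide (y), 34 high (z), a stub tenon 15 long, 22 wide, 16 high on each end (140 overall). A mortise 26 (x) by 16 mm (y) goes right through its middle vertically; the other two pieces have none. Origin: centre of the underside, the middle of the mortise's lower mouth; z up out of the top. The ends are alike.
- blank: Bystander: a rosewood rail of the same size on the slab, with no mortise cut yet. Origin: centre of the underside, x along its length.
- lapped: Bystander: a rosewood piece of the same outer size on the slab, with no mortise but a 40 mm wide, 17 mm deep notch across the middle of its top. Origin: centre of the underside, x along its length.
- slab: The fixed live-edge working slab of pale wood, about 270 mm (x) by 450 mm (y), flat top 30 mm above the table, carrying the three rosewood pieces. Origin: centre of its underside.
- gauge: Tenon gauge, screwed to the table: steel foot 120 x 80 x 12 mm, on it a wooden post 70 (x) by 34 mm (y) whose flat top, the shoulder, is 42 mm above the table; from it a steel tenon rises 28 mm, 24 wide (x), 14 thick (y), its top 10 mm tapered to 16 x 6. Origin: centre of the underside, x along the tenon's width, z up. The mortise clears it by 1 mm a side.
- shoulder (a point): Centre of the gauge's shoulder, at the root of the tenon, 42 mm above the table; axes as the gauge's. A rail fully home has its origin here.
- camera: The inspection camera's table tripod, fixed: three black legs spread to a 75 mm radius, aluminium yoke up to 102 mm high that carries the camera head between its cheeks. Origin: on the table under the head's tilt axis; at yaw 0 the camera faces -x (towards the robot).
- camera_head (a joint): Upward tilt of the camera head in rad about a level axis 90 mm above the table: 0 looks level, 1.57 would look straight up; it stands between 0.9 and 1.15 and is stiff. The black head is 36 x 60 x 34 mm with a lens barrel of 33 mm diameter, ringed by small white lamps at its front.
- lens (a point): Centre of the front of the lens, 54 mm from the tilt axis. It carries the head's axes: the lens looks along its -x, y is level, z is the picture's up.
- focus (a point): The point of best focus, in the air on the lens axis, 110 mm in front of the lens (at -110 mm on lens's x); axes as lens. The middle of the mortise's lower mouth is to be held here.
- mallet: Bystander: a wooden mallet lying on the table beyond the slab, 270 mm long, head 120 x 58 x 58 mm. Origin: under the middle of the tool.
- chisel: Bystander: a chisel lying on the table, 255 mm long, pale wooden handle 27 mm thick, steel blade. Origin: near the ferrule, at table height.
Mind the look-alikes: they are no part of the job. What is shaped like the rail but purple is not meant. Of the things that look like the camera, the smaller one is meant.

How it is judged:
On the way:
1. the mortised rail is slid fully home on the gauge's tenon (horizontal distance between rail and shoulder below 0.004 m and z of rail in the frame of shoulder between -0.003 and 0.003 m and angle between the z axis of rail and the z axis of gauge, either way round below 0.1 rad), for 0.2 s.
At the end, for the whole second after the job is handed in: Rail gripped, still, touching neither slab, gauge nor camera; lower mouth within 18 mm of the focus point, mortise axis within 0.2 rad of the lens axis, lower mouth to the lens; length level within 0.17 rad; blank, lapped piece, mallet and chisel within 20 mm of their starts (distance between rail and focus below 0.018 m and angle between the z axis of rail and the x axis of lens, either way round below 0.2 rad and angle between rail's own z axis and vertical below 1.2 rad and angle between rail's own x axis and vertical between 1.4 and 1.74 rad and contact force between the fingers and rail above 1 N and contact force between each of camera, gauge, slab and rail below 0.1 N and linear speed of rail below 0.02 m/s and angular speed of rail below 0.15 rad/s and distance of each of blank, lapped, mallet, chisel from where it was at the start of the episode below 0.02 m); the arm keeps its last pose, push and grip.
It fails at once if a bystander piece or tool was shifted by more than 20 mm (distance of any of blank, lapped, mallet, chisel from where it was at the start of the episode above 0.02 m).
It fails at once if the camera was bumped (contact force between any of the arm, the fingers, rail and camera above 2 N).
It also fails if it takes over 45 s, if anything falls off the work surface, if the arm or the gripper's body presses on something with over 40 N, if the wrist force passes 120 N, or if a joint passes its speed limit or range.

ROBOT

A 6-joint arm with a two-finger parallel gripper is mounted at the origin on the work surface. World frame = base frame: x ahead of the robot, y to its left, z up, the work surface at z = 0. Lengths are in m, angles in rad, forces in N, time in s.
With the tool pointing down it reaches from about 0.375 to 0.9 m from the base axis. Payload 3.1 kg.
Tool frame: the origin (TCP) lies midway between the tips of the shut fingers; the grasp point (between the pads) lies 19 mm behind it (pinch_z is the distance from the TCP to the grasp point, in m); z points along the fingers, y is the line along which they close (so a half turn about z gives the same grasp; the last joint's range is limited). The gripper opens to 85 mm and grips with 20 to 120 N. Pads are 22 mm wide; open, the fingers measure 114 mm over their backs; the gripper's body (76 mm by 85 mm) begins 54 mm behind the grasp point. The pads swing forward as they close: fully open they stand 13 mm farther back than shut.
Start: joints at [-1.335, 0.527, 1.433, -0, 1.181, -0.178], TCP at [0.251, -0.572, 0.231] pointing down, gripper open.
Joint ranges: [-3.08, 3.08], [-0.75, 2.2], [0.22, 2.44], [-1.43, 4.57], [0, 2.65], [-2.85, 2.85]. Speed limits (rad/s): [2.79, 2.79, 3.14, 3.14, 3.14, 3.14].

INTERFACE

Orientations are given as a unit quaternion [x, y, z, w].
In Python, from station import sense, snapshot, camera_params, sign_off, pinch_z gives the robot as it stands. The module is installed in compiled form; this text tells all that it offers.
- The arm moves only by the shell command python3 -m handwheel 'ROWS' [FORCE]. ROWS is JSON, a list that holds one entry, the list of rows, each a list of 7 numbers: the turn, a rotation vector about the tool's x, y, z in degrees, then the shift along the tool's x, y, z in m, then the opening, from 0 (shut) to 1 (fully open). A call has 1 to 20 rows; each row shifts and turns the commanded pose from where the row before left it, along the tool's axes as they then stand; what a row does not reach is not made up. A row lasts 1/8 s, in which the tool goes at most 62.5 mm and 10.7 degrees, less where a joint would pass 70% of its speed; a pose out of reach is approached as far as the arm can. A call with a gripper value outside its range is refused whole. The fingers move at their own pace and stop on an object; FORCE is the grip in N (left out, the last holds). Time passes only in rows, so rows that do not move let the fingers close. It gives the time, the measured TCP pose, the force, the opening and the grip force at its end, in the units of the state.
- sense(): the state, without advancing time (a new reading comes with each control period).
- snapshot(name): name is "scene" or "side" or "wrist"; returns the picture (400x640x3 uint8, red, green, blue); there is no depth.
- camera_params(name): a dict with "fx", "fy", "cx", "cy" (pixels), "world_to_cam" (4x4, takes a point from world to camera coordinates); the wrist camera has in their place "mount" (4x4, takes a point from camera to tool coordinates, whose origin is the TCP and whose axes are the flange's). Camera axes: x right, y down, z forward; pixel columns grow to the right and rows downward; lengths in m; the calibration is good to about 2 mm. A picture is of the moment at which its call begins: read the wrist's pose just before it. camera_params takes no time and is no camera call.
- sign_off(): hands the job in; it is judged then, once.
The state is a dict: "t": time; "q": joint angles; "qd": joint speeds; "tau": joint torques, N m; "tcp_pos": TCP position; "tool_rot": TCP orientation; "force": force on the tool from outside, world axes, zero at the start; "ft_torque": the same for the moment, N m; "finger_gap": opening from 0.0 (shut) to 1.0 (fully open); "gripper_force": force on a finger pad.
Only numpy, scipy, OpenCV 4.12 (cv2) and the standard library are available. Lean on these libraries where they do the work, as an engineer would, in place of code of your own. Each camera call takes 0.05 s, during which the arm holds its last target. There are 200 camera calls.

## Working session

There is one attempt and no reset: what is moved stays moved. The work goes in short steps, Python scripts to look and compute and a shell command to move; the robot and the scene stay as the last step left them, time stands still between calls to the robot, and variables do not carry over. Pictures are saved under pics/ and viewed, at most 10 in all, crops included, and the job is handed in when it is done.

```bash
mkdir -p pics
python3 - <<'E'
from station import *
import cv2,numpy as np
for n in("scene","side"):
    cv2.imwrite(f"pics/{n}0.png",snapshot(n)[:,:,::-1])
s=sense();print(s)
print(pinch_z)
for n in("scene","side","wrist"):print({k:np.round(v,4).tolist() for k,v in camera_params(n).items()})
E
```

```text
{'t': 0.1, 'q': array([-1.33548729e+00,  5.28407326e-01,  1.43377966e+00,  1.60741648e-05,
        1.18139714e+00, -1.78493322e-01]), 'qd': array([-7.00518256e-04, -2.18358508e-03, -2.29551893e-03, -7.05070456e-04,
        9.29364032e-05,  1.56526054e-04]), 'tau': array([-1.88347694e-04, -4.43304920e+01, -1.78586125e+01, -2.26395791e-04,
        3.90158864e-03, -1.31349549e-05]), 'tcp_pos': array([ 0.25119053, -0.57159597,  0.23040876]), 'tool_rot': array([ 9.78672341e-01,  2.05425065e-01, -2.08535590e-05, -9.95545465e-04]), 'force': array([-0.47997088, -0.36413075,  0.30674247]), 'ft_torque': array([-0.00747277, -0.00078053,  0.04766471]), 'gripper_force': 0.0, 'finger_gap': 0.9991573774068074}
0.0187
{'fx': 497.2674, 'fy': 497.2674, 'cx': 325.538, 'cy': 206.7076, 'world_to_cam': [[-0.3726, 0.928, 0.0065, 0.1998], [0.7935, 0.3222, -0.5163, -0.3316], [-0.4812, -0.1872, -0.8564, 1.5613], [0.0, 0.0, 0.0, 1.0]]}
{'fx': 374.0097, 'fy': 374.0097, 'cx': 319.8986, 'cy': 205.5102, 'world_to_cam': [[-0.8742, -0.4855, 0.0016, 0.4395], [-0.3545, 0.636, -0.6855, 0.2357], [0.3317, -0.5998, -0.7281, 0.7967], [0.0, 0.0, 0.0, 1.0]]}
{'fx': 350.084, 'fy': 350.084, 'cx': 318.8777, 'cy': 202.3169, 'mount': [[0.0, -0.955, -0.2967, 0.075], [1.0, -0.0, 0.0002, 0.0002], [-0.0002, -0.2967, 0.955, -0.1415], [0.0, 0.0, 0.0, 1.0]]}
```

View pics/scene0.png

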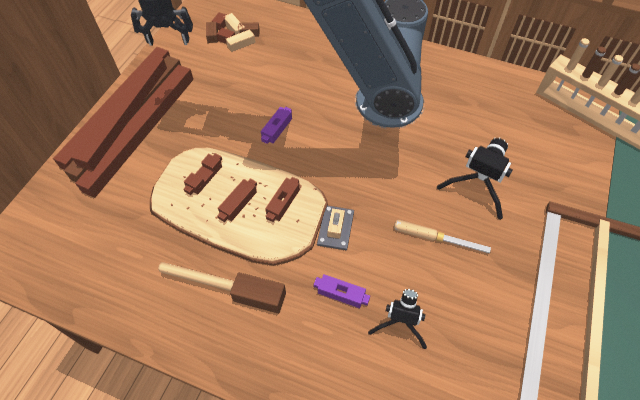

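View pics/side0.png

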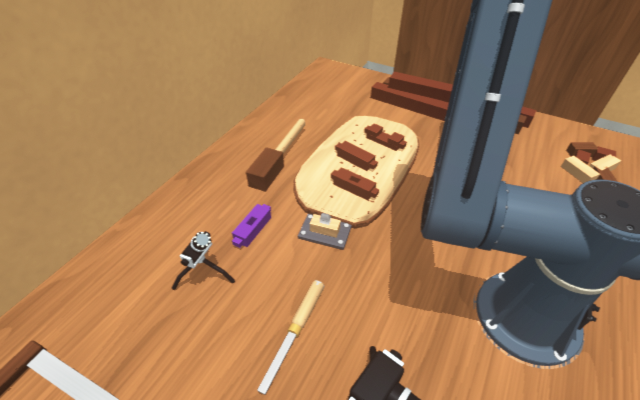

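The mortised rail is at scene (283,199) / side (355,183). The gauge is at scene (336,222) / side (325,226). The smaller camera is at scene (406,308) / side (197,247), with its lens ring at about scene (410,296) / side (202,240).

```bash
cat > h.py <<'E'
from station import *
import cv2,numpy as np
from scipy.spatial.transform import Rotation as R
def cam(n,s=None):
    c=camera_params(n);K=(c["fx"],c["fy"],c["cx"],c["cy"])
    if n!="wrist":T=np.linalg.inv(np.array(c["world_to_cam"]))
    else:
        s=s or sense();T=np.eye(4);T[:3,:3]=R.from_quat(s["tool_rot"]).as_matrix();T[:3,3]=s["tcp_pos"];T=T@np.array(c["mount"])
    return K,T
def ray(c,p):
    (fx,fy,cx,cy),T=c;d=T[:3,:3]@np.array([(p[0]-cx)/fx,(p[1]-cy)/fy,1]);return T[:3,3],d/np.linalg.norm(d)
def plane(c,p,z):
    o,d=ray(c,p);return o+d*(z-o[2])/d[2]
def tri(*cps):
    A=np.zeros((3,3));b=np.zeros(3);L=[ray(c,p) for c,p in cps]
    for o,d in L:M=np.eye(3)-np.outer(d,d);A+=M;b+=M@o
    x=np.linalg.solve(A,b);return x,max(np.linalg.norm((np.eye(3)-np.outer(d,d))@(x-o)) for o,d in L)
E
python3 - <<'E'
from h import *
S,D=cam("scene"),cam("side")
np.set_printoptions(precision=4,suppress=True)
for n,a,b in [("rail",(283,197),(355,182)),("gauge tenon",(336,219),(325,220)),("lens",(410,296),(202,240)),("blank",(238,199),(356,154)),("lapped",(204,172),(386,137))]:
    print(n,*tri((S,a),(D,b)))
a,b=plane(S,(292,182),.064),plane(S,(271,217),.064);print("rail ends",a,b,np.degrees(np.arctan2(*(a-b)[[1,0]])))
for nm,z,q in [("gauge foot",.012,[(329,206),(353,210),(346,246),(319,242)]),("legs",0,[(371,333),(425,346)]) ]:
    print(nm,*[plane(S,p,z) for p in q])
print("legs side",[plane(D,p,0) for p in [(175,287),(232,281)]])
for n,i in(("scene",snapshot("scene")),("side",snapshot("side"))):
    y,x=(275,365) if n=="scene" else (222,165)
    cv2.imwrite(f"pics/c_{n}.png",cv2.resize(i[y:y+80,x:x+80,::-1],None,fx=5,fy=5,interpolation=2))
cv2.imwrite("pics/cc.png",np.hstack([cv2.imread("pics/c_scene.png"),cv2.imread("pics/c_side.png")]))
E
```

```text
rail [ 0.4774 -0.1459  0.0524] 0.0014403033770708264
gauge tenon [0.485  0.0077 0.0476] 0.0008132660151154566
lens [0.6486 0.2429 0.1283] 0.0018777728577684268
blank [ 0.5264 -0.2543  0.0516] 0.002475636888065906
lapped [ 0.4826 -0.3805  0.0476] 0.0010888327129797864
rail ends [ 0.4328 -0.1382  0.064 ] [ 0.5513 -0.1443  0.064 ] 177.0581932932918
gauge foot [ 0.4357 -0.0304  0.012 ] [0.4231 0.0342 0.012 ] [0.5314 0.0549 0.012 ] [ 0.5469 -0.0141  0.012 ]
legs [0.7187 0.1895 0.    ] [0.7005 0.317  0.    ]
legs side [array([0.704 , 0.3109, 0.    ]), array([0.6015, 0.2359, 0.    ])]
```

View pics/cc.png

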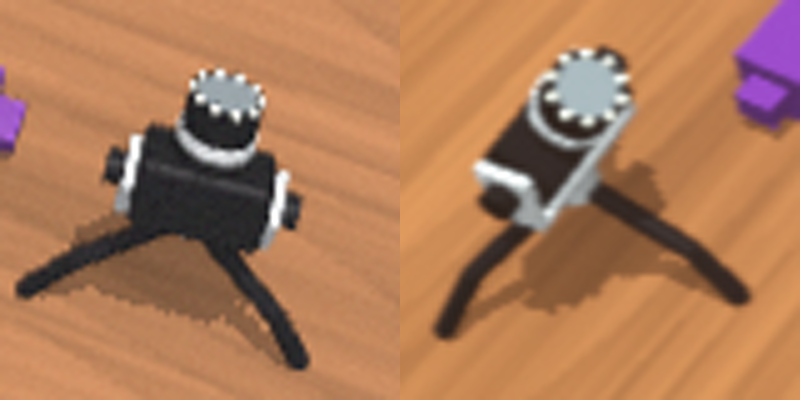

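The crops show the lens disc centre at scene (410.6,293.6) and side (202.4,239.4). The tilt knobs are at scene (388,308) and (423,317), and one is visible at side (184,262).

```bash
cat >> h.py <<'E'
np.set_printoptions(precision=4,suppress=True)
def plan(pos,Rt):
    "turn first (rotvec deg, tool axes), then shift in turned tool axes; measured from the present pose"
    s=sense();R0=R.from_quat(s["tool_rot"]);r=(R0.inv()*Rt).as_rotvec(degrees=True)
    print("turn",np.round(r,2),"shift",np.round(Rt.inv().apply(np.array(pos)-s["tcp_pos"]),4),"tcp",s["tcp_pos"])
def down(yaw):return R.from_euler("z",yaw,degrees=True)*R.from_euler("x",180,degrees=True)
E
python3 - <<'E'
from h import *
S,D=cam("scene"),cam("side")
l,e=tri((S,(410.6,293.6)),(D,(202.4,239.4)));print("lens",l,e)
a,b=plane(S,(388,308),.09),plane(S,(423.2,317),.09);print("axis",a,b,(a+b)/2)
d=l-(a+b)/2;print(d,np.linalg.norm(d),"az",np.degrees(np.arctan2(d[1],d[0])),"tilt",np.arctan2(d[2],np.hypot(d[0],d[1])),"axis az",np.degrees(np.arctan2(*(b-a)[[1,0]])))
plan([.485,-.14,.23],down(-3))
E
```

```text
lens [0.6452 0.243  0.1332] 0.0011651220017860548
axis [0.6791 0.2081 0.09  ] [0.6696 0.2874 0.09  ] [0.6744 0.2478 0.09  ]
[-0.0292 -0.0047  0.0432] 0.05234457136833671 az -170.78022903545198 tilt 0.9708139978384094 axis az 96.8727796492049
turn [-0.08  0.   26.71] shift [ 0.2109 -0.4434  0.0007] tcp [ 0.2512 -0.5718  0.2307]
```

```bash
python3 -m handwheel '[[[0,0,8.9,0,0,0,1],[0,0,8.9,0,0,0,1],[0,0,8.9,0,0,0,1],[0,0,0,0.021,-0.044,0,1],[0,0,0,0.021,-0.044,0,1],[0,0,0,0.021,-0.044,0,1],[0,0,0,0.021,-0.044,0,1],[0,0,0,0.021,-0.044,0,1],[0,0,0,0.021,-0.044,0,1],[0,0,0,0.021,-0.044,0,1],[0,0,0,0.021,-0.044,0,1],[0,0,0,0.021,-0.044,0,1],[0,0,0,0.021,-0.044,0,1],[0,0,0,0,0,0,1],[0,0,0,0,0,0,1]]]' 40
python3 - <<'E'
from h import *
s=sense();i=snapshot("wrist");cv2.imwrite("pics/w1.png",i[:,:,::-1])
import pickle;pickle.dump((cam("wrist",s),s),open("w1.pkl","wb"));print(s["tcp_pos"],R.from_quat(s["tool_rot"]).as_matrix())
E
```

```text
t: 2.08
tcp_pos: [0.4839, -0.1439, 0.2312]
tool_rot: [1.0, -0.026, -0.0, 0.0]
force: [-0.1, -0.2, 0.5]
finger_gap: 1.003
gripper_force: 0.0
[ 0.4839 -0.1439  0.2312] [[ 0.9987 -0.0514 -0.0003]
 [-0.0514 -0.9987 -0.0004]
 [-0.0003  0.0004 -1.    ]]
```

View pics/w1.png

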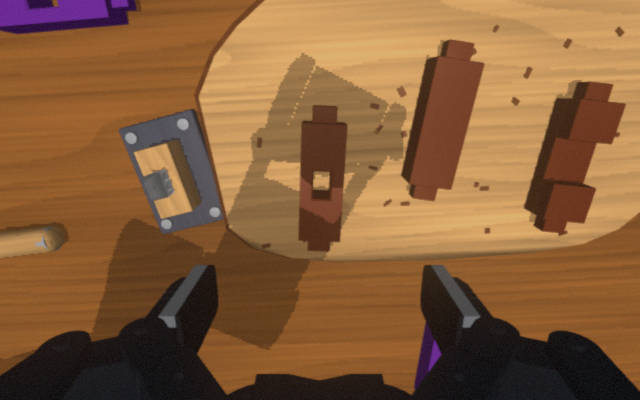

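The view shows the mortise at about (321,186) on the rail centred near (323,180). The gauge's four screws are at (131,139), (183,125), (214,212) and (166,225), with its tenon near (158,184).

```bash
cat > meas.py <<'E'
from h import *
def rail(i,near):
    "rail outline: largest axis line and tenon-to-tenon ends, from the colour blob next to pixel near"
    hsv=cv2.cvtColor(i,cv2.COLOR_RGB2HSV);m=((hsv[...,2]<140)&((hsv[...,0]<10)|(hsv[...,0]>170))&(hsv[...,1]>90)).astype(np.uint8)
    m=cv2.morphologyEx(m,cv2.MORPH_OPEN,np.ones((5,5)))
    n,L,st,_=cv2.connectedComponentsWithStats(m);k=min((k for k in range(1,n) if st[k][4]>500),key=lambda k:np.hypot(st[k][0]+st[k][2]/2-near[0],st[k][1]+st[k][3]/2-near[1]))
    c,h=cv2.findContours((L==k).astype(np.uint8),cv2.RETR_CCOMP,cv2.CHAIN_APPROX_NONE)
    print("stats",st[k]);o=max(c,key=cv2.contourArea);holes=[c[j] for j in range(len(c)) if h[0][j][3]>=0 and cv2.contourArea(c[j])>30]
    return o,holes,m
E
python3 - <<'E'
from meas import *
import pickle
C,s=pickle.load(open("w1.pkl","rb"));i=cv2.imread("pics/w1.png")[:,:,::-1].copy()
o,H,m=rail(i,(323,180));print(cv2.minAreaRect(o),[cv2.boundingRect(h) for h in H])
r=cv2.boxPoints(cv2.minAreaRect(o));print(r)
p=np.array([plane(C,q,.064) for q in r]);print(p)
S=cam("scene")
g=[plane(C,q,.013) for q in [(131,139),(183,125),(214,212),(166,225)]];print("bolts",np.array(g),np.mean(g,0))
print("yaw",[np.degrees(np.arctan2(*(a-b)[[1,0]])) for a,b in((g[0],g[3]),(g[1],g[2]))])
im=i[80:270,100:370,::-1];cv2.imwrite("pics/w1c.png",cv2.resize(im,None,fx=2.9,fy=2.9,interpolation=2))
E
```

```text
Traceback (most recent call last):
  File "meas.py", line 6, in rail
    n,L,st,_=cv2.connectedComponentsWithStats(m);k=min((k for k in range(1,n) if st[k][4]>500),key=lambda k:np.hypot(st[k][0]+st[k][2]/2-near[0],st[k][1]+st[k][3]/2-near[1]))
                                                   ~~~^^^^^^^^^^^^^^^^^^^^^^^^^^^^^^^^^^^^^^^^^^^^^^^^^^^^^^^^^^^^^^^^^^^^^^^^^^^^^^^^^^^^^^^^^^^^^^^^^^^^^^^^^^^^^^^^^^^^^^^^
ValueError: min() iterable argument is empty
```

Run:
```python
from meas import *
i=cv2.imread("pics/w1.png");h=cv2.cvtColor(i,cv2.COLOR_BGR2HSV)
for p in [(325,140),(320,220),(321,180),(321,194),(312,232),(290,110),(360,90),(450,130),(200,280),(323,115)]:print(p,h[p[1],p[0]])
im=i[80:270,100:370];cv2.imwrite("pics/w1c.png",cv2.resize(im,None,fx=2.9,fy=2.9,interpolation=2))
```

```text
(325, 140) [ 10 152  89]
(320, 220) [ 12 190  82]
(321, 180) [ 16 134 210]
(321, 194) [ 12 169  65]
(312, 232) [ 10 180  82]
(290, 110) [ 16 138 139]
(360, 90) [ 17 133 146]
(450, 130) [  8 169 119]
(200, 280) [18 96 32]
(323, 115) [ 10 165  91]
```

View pics/w1c.png

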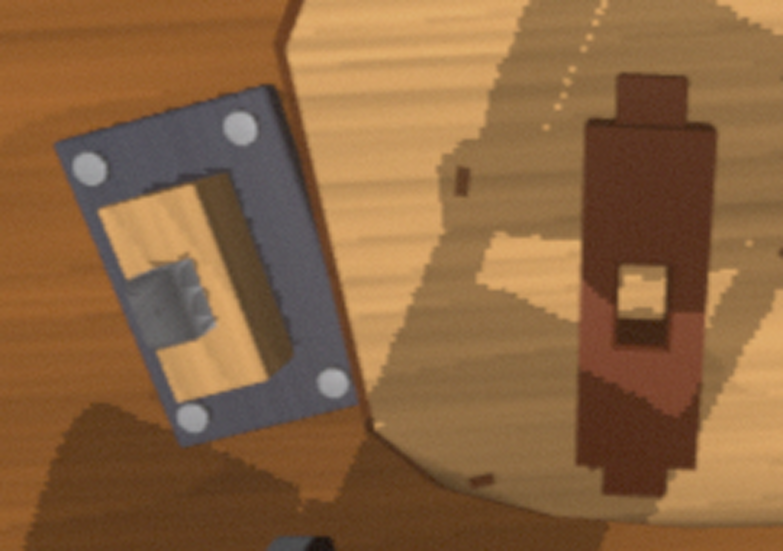

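Crop: the rail's top corners are (587,122), (716,128), (695,468) and (577,464), and the mortise mouth is (616,265), (669,266), (667,349), (614,348). The gauge shoulder corners are (98,210), (196,183), (268,380) and (178,402), with screws at (90,169), (240,128), (333,382) and (192,418).

Run:
```python
from meas import *
import pickle
C,s=pickle.load(open("w1.pkl","rb"));S,D=cam("scene"),cam("side")
f=lambda p:(p[0]/2.9+100,p[1]/2.9+80)
az=lambda a,b:np.degrees(np.arctan2(*(a-b)[[1,0]]))
def show(n,ps,z):
    q=np.array([plane(C,f(p),z) for p in ps]);m=q.mean(0);print(n,"centre",m,"az",az(q[0],q[3]),az(q[1],q[2]),az(q[1],q[0]),"sizes",np.linalg.norm(q[0]-q[3]),np.linalg.norm(q[1]-q[0]));return m
show("rail",[(587,122),(716,128),(695,468),(577,464)],.064)
show("mouth",[(616,265),(669,266),(667,349),(614,348)],.064)
show("shoulder",[(98,210),(196,183),(268,380),(178,402)],.042)
show("bolts",[(90,169),(240,128),(333,382),(192,418)],.014)
print("rail tri",tri((C,f((641,307))),(S,(282.5,196)),(D,(355,181))))
# mouth in scene/side: centroid of non-red pixels is coarse, so crop rows printed only as a check
print("tenon tri",tri((C,f((163,305))),(S,(337,217)),(D,(327,217))))
```

```text
rail centre [ 0.4795 -0.147   0.064 ] az -5.456157212989513 -5.193926778547637 -95.5491074032318 sizes 0.1102629483096508 0.03842753561388593
mouth centre [ 0.4785 -0.1464  0.064 ] az -4.611863958051465 -3.7232893589687426 -94.0470278656991 sizes 0.02689688783439354 0.016432803016512336
shoulder centre [0.4843 0.006  0.042 ] az 11.545666935224748 10.495032268338749 -78.11250268341303 sizes 0.06883614736014425 0.034277332262773144
bolts centre [0.4839 0.0074 0.014 ] az 11.307260300094155 11.543542438938221 -78.38887704174915 sizes 0.0960549623305762 0.055928151121516605
rail tri (array([ 0.4772, -0.1464,  0.0563]), np.float64(0.0010076427044568635))
tenon tri (array([0.4832, 0.0072, 0.057 ]), np.float64(0.004094547165474548))
```

Run:
```python
from h import *
plan([.479,-.1467,.15],down(-5))
```

```text
turn [0.02 0.02 1.98] shift [-0.0045  0.0026  0.0813] tcp [ 0.4837 -0.1445  0.2313]
```

```bash
python3 -m handwheel '[[[0,0,2,-0.0045,0.0026,0,1],[0,0,0,0,0,0.04,1],[0,0,0,0,0,0.041,1],[0,0,0,0,0,0,1],[0,0,0,0,0,0,1]]]'
python3 - <<'E'
from h import *
s=sense();i=snapshot("wrist");cv2.imwrite("pics/w2.png",i[:,:,::-1])
import pickle;pickle.dump((cam("wrist",s),s),open("w2.pkl","wb"))
E
```

```text
t: 2.75
tcp_pos: [0.4798, -0.1472, 0.1512]
tool_rot: [0.999, -0.044, 0.001, 0.0]
force: [1.1, -0.8, 1.0]
finger_gap: 0.998
gripper_force: 0.0
```

View pics/w2.png

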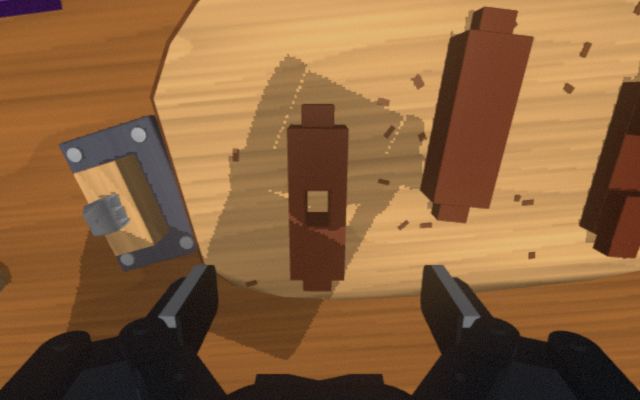

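The view shows the mortise mouth centred at (318,208), the rail's top corners at (289,126), (348,126), (345,281) and (290,281), and the gauge screws at (75,155), (138,135), (187,242) and (127,260).

Run:
```python
from h import *
import pickle
C,_=pickle.load(open("w1.pkl","rb"));E,_=pickle.load(open("w2.pkl","rb"))
f=lambda p:(p[0]/2.9+100,p[1]/2.9+80)
az=lambda a,b:np.degrees(np.arctan2(*(a-b)[[1,0]]))
def go(n,A,B):
    q=np.array([tri((C,f(a)),(E,b))[0] for a,b in zip(A,B)]);print(n,q.mean(0),q[:,2],az(q[0],q[3]),az(q[1],q[2]))
    z=q[:,2].mean();w=np.array([plane(E,b,z) for b in B]);print("  w2 only",w.mean(0),az(w[0],w[3]),az(w[1],w[2]))
go("rail",[(587,122),(716,128),(695,468),(577,464)],[(289,126),(348,126),(345,281),(290,281)])
go("mouth",[(616,265),(669,266),(667,349),(614,348)],[(306,190),(330,190),(330,226),(306,226)])
go("bolts",[(90,169),(240,128),(333,382),(192,418)],[(75,155),(138,135),(187,242),(127,260)])
z=.064;w=np.array([plane(E,b,z) for b in [(289,126),(348,126),(345,281),(290,281)]]);print(w.mean(0),az(w[0],w[3]),az(w[1],w[2]))
plan([.479,-.1467,.037],down(-5.5))
```

```text
rail [ 0.4778 -0.1495  0.0284] [ 0.0458 -0.0745  0.0708  0.0717] -4.934818650942919 -12.042427388895371
  w2 only [ 0.4677 -0.1461  0.0284] -6.154419423075746 -4.808651727032238
mouth [ 0.4728 -0.1464  0.0426] [0.0395 0.0469 0.0434 0.0405] -5.1137718220194825 -3.898079843123796
  w2 only [ 0.4727 -0.1466  0.0426] -5.7092332944894135 -4.5484363669530685
bolts [0.4837 0.0074 0.0138] [0.0121 0.0173 0.0096 0.0162] 12.658836890651394 9.78584471693166
  w2 only [0.4838 0.0074 0.0138] 10.924321769018178 12.176795256054694
[ 0.4794 -0.1472  0.064 ] -6.154419423075752 -4.80865172703224
turn [ 0.07 -0.15  0.44] shift [-0.0013 -0.0004  0.1147] tcp [ 0.4802 -0.1472  0.1517]
```

```bash
python3 -m handwheel '[[[0,-0.1,0.4,-0.001,0,0.03,1],[0,0,0,0,0,0.03,1],[0,0,0,0,0,0.03,1],[0,0,0,0,0,0.02,1],[0,0,0,0,0,0.0125,1],[0,0,0,0,0,0,1],[0,0,0,0,0,0,0.3],[0,0,0,0,0,0,0.3],[0,0,0,0,0,0,0.3],[0,0,0,0,0,0,0],[0,0,0,0,0,0,0],[0,0,0,0,0,0,0],[0,0,0,0,0,0,0]]]' 50; python3 -c "
from station import *;s=sense();print(s['tcp_pos'],s['tool_rot'])"
```

```text
t: 4.42
tcp_pos: [0.4787, -0.1462, 0.0287]
tool_rot: [0.999, -0.047, -0.0, 0.0]
force: [-0.4, 0.6, 6.0]
finger_gap: 0.456
gripper_force: 54.3
[ 0.47867323 -0.14621251  0.02868502] [ 9.98892227e-01 -4.70554089e-02 -1.97788298e-04  2.60971546e-04]
```

Gripped, with the opening at 39 mm. Next: lift it and carry it over the gauge.

```bash
python3 -m handwheel '[[[0,0,0,0,0,-0.02,0],[0,0,0,0,0,-0.04,0],[0,0,0,0,0,-0.04,0],[0,0,-8.3,0,0,0,0],[0,0,-8.3,0,0,0,0],[0,0,0,0,0,0,0],[0,0,0,0,0,0,0]]]'
python3 - <<'E'
from h import *
plan([.484,.0068,.128],down(11.3))
s=sense();i=snapshot("wrist");cv2.imwrite("pics/w3.png",i[:,:,::-1])
import pickle;pickle.dump((cam("wrist",s),s),open("w3.pkl","wb"))
E
```

```text
t: 5.3
tcp_pos: [0.4782, -0.1459, 0.1276]
tool_rot: [0.995, 0.097, -0.001, -0.0]
force: [-0.7, -0.1, -1.1]
finger_gap: 0.463
gripper_force: 50.6
turn [-0.05  0.12 -0.21] shift [ 0.0357 -0.1486 -0.0004] tcp [ 0.4782 -0.1459  0.1276]
```

View pics/w3.png

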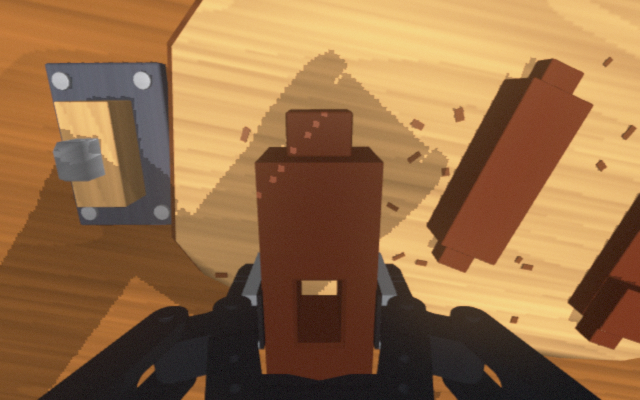

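The rail is held square, with its mortise mouth at (295..342, 280..342). The gauge screws are at (60,80), (142,80), (162,212) and (89,213).

Run:
```python
from h import *
import pickle
C,s=pickle.load(open("w3.pkl","rb"));Rt=R.from_quat(s["tool_rot"])
q=np.array([plane(C,p,.163) for p in [(295,280),(342,280),(341,342),(297,342)]])
print("mouth in tool",Rt.inv().apply(q-s["tcp_pos"]),Rt.inv().apply(q.mean(0)-s["tcp_pos"]))
q=np.array([plane(C,p,.163) for p in [(257,161),(383,161)]]);print("far top corners in tool",Rt.inv().apply(q-s["tcp_pos"]))
g=np.array([plane(C,p,.0138) for p in [(60,80),(142,80),(162,212),(89,213)]]);print("gauge",g.mean(0),[np.degrees(np.arctan2(*(g[a]-g[b])[[1,0]])) for a,b in((0,3),(1,2))])
```

```text
mouth in tool [[ 0.0144 -0.0077 -0.0354]
 [ 0.0144  0.0083 -0.0354]
 [-0.0109  0.0085 -0.0354]
 [-0.0109 -0.0075 -0.0354]] [ 0.0017  0.0004 -0.0354]
far top corners in tool [[ 0.0554 -0.0185 -0.0355]
 [ 0.0554  0.02   -0.0355]]
gauge [0.4843 0.0074 0.0138] [np.float64(11.662546062039562), np.float64(11.636329009393362)]
```

```bash
python3 -m handwheel '[[[0,0,-0.4,0.012,-0.05,0,0],[0,0,0,0.012,-0.05,0,0],[0,0,0,0.0107,-0.0492,0,0],[0,0,0,0,0,0,0],[0,0,0,0,0,0.03,0],[0,0,0,0,0,0.015,0],[0,0,0,0,0,0,0],[0,0,0,0,0,0,0]]]'
python3 - <<'E'
from h import *
plan([.4831,.0072,.0405],down(11.5))
i=snapshot("scene")[150:275,230:400,::-1];j=snapshot("side")[140:265,240:410,::-1]
cv2.imwrite("pics/g1.png",cv2.resize(np.hstack([i,j]),None,fx=2.3,fy=2.3,interpolation=2))
E
```

```text
t: 6.35
tcp_pos: [0.4831, 0.0064, 0.0831]
tool_rot: [0.995, 0.101, -0.0, -0.0]
force: [-0.3, 0.5, -1.9]
finger_gap: 0.461
gripper_force: 51.0
turn [-0.01  0.06  0.04] shift [ 0.0001 -0.0008  0.0426] tcp [0.4831 0.0064 0.0831]
```

```bash
python3 -m handwheel '[[[0,0,0,0,-0.0008,0.005,0],[0,0,0,0,0,0.008,0],[0,0,0,0,0,0.006,0],[0,0,0,0,0,0.006,0],[0,0,0,0,0,0,0]]]' 30; python3 -m handwheel '[[[0,0,0,0,0,0.004,0],[0,0,0,0,0,0.004,0],[0,0,0,0,0,0.003,0],[0,0,0,0,0,0.003,0],[0,0,0,0,0,0,0]]]'
```

```text
t: 7.08
tcp_pos: [0.4832, 0.0078, 0.0573]
tool_rot: [0.995, 0.101, -0.0, -0.0]
force: [1.7, 0.2, -1.9]
finger_gap: 0.461
gripper_force: 51.0
t: 7.7
tcp_pos: [0.4833, 0.0077, 0.0436]
tool_rot: [0.995, 0.101, -0.0, 0.0]
force: [4.3, 0.3, -4.1]
finger_gap: 0.46
gripper_force: 50.8
```

It is sliding on well, with a slight side force. Now I ease +x and press home.

```bash
python3 -m handwheel '[[[0,0,0,0.0008,0,0.001,0],[0,0,0,0,0,0.001,0],[0,0,0,0,0,0.001,0],[0,0,0,0,0,0.001,0],[0,0,0,0,0,0,0],[0,0,0,0,0,0,0]]]'
```

```text
t: 8.45
tcp_pos: [0.4832, 0.008, 0.0406]
tool_rot: [0.995, 0.101, -0.001, -0.0]
force: [1.5, -0.2, 7.4]
finger_gap: 0.463
gripper_force: 52.1
```

```bash
python3 -m handwheel '[[[0,0,0,0,0,0.001,0],[0,0,0,0,0,0,0],[0,0,0,0,0,0,0],[0,0,0,0,0,0,0]]]'
python3 - <<'E'
from h import *
print(sense()["force"])
i=snapshot("scene")[150:275,230:400,::-1];j=snapshot("side")[140:265,240:410,::-1];k=snapshot("wrist")[:,:,::-1];cv2.imwrite("pics/w4.png",k)
cv2.imwrite("pics/g2.png",cv2.resize(np.hstack([i,j]),None,fx=2.3,fy=2.3,interpolation=2))
E
```

```text
t: 8.95
tcp_pos: [0.4832, 0.0081, 0.0406]
tool_rot: [0.995, 0.101, -0.0, 0.0]
force: [0.3, 0.6, 16.6]
finger_gap: 0.458
gripper_force: 53.3
[ 0.2511  0.6023 16.6482]
```

View pics/g2.png

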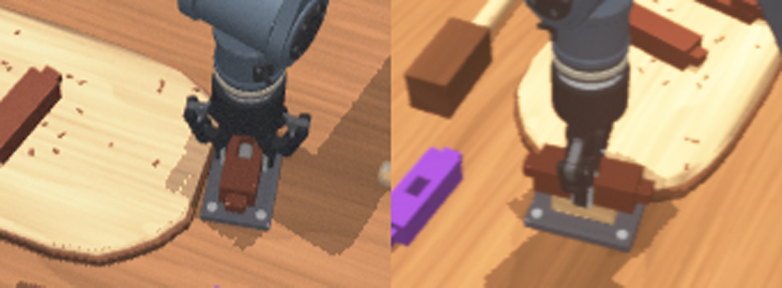

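The tenon shows in the mortise and the rail sits on the shoulder: TCP z stayed at 0.0406 while the force rose to 17 N. Now I draw it off and turn it towards the camera yaw.

```bash
python3 -m handwheel '[[[0,0,0,0,0,-0.003,0],[0,0,0,0,0,-0.008,0],[0,0,0,0,0,-0.01,0],[0,0,0,0,0,-0.015,0],[0,0,0,0,0,-0.04,0],[0,0,0,0,0,-0.05,0],[0,0,0,0,0,-0.05,0],[0,0,0,0,0,-0.05,0],[0,0,0,0,0,-0.05,0],[0,0,-9.5,0,0,0,0],[0,0,-9.5,0,0,0,0],[0,0,-9.5,0,0,0,0],[0,0,-9.5,0,0,0,0],[0,0,-9.5,0,0,0,0],[0,0,-9.5,0,0,0,0],[0,0,-9.5,0,0,0,0],[0,0,-9.5,0,0,0,0],[0,0,-9.5,0,0,0,0],[0,0,0,0,0,0,0]]]' 50
python3 - <<'E'
from h import *
plan([.53,.19,.31],down(97))
E
```

```text
t: 11.48
tcp_pos: [0.4816, 0.0083, 0.3148]
tool_rot: [0.663, 0.749, -0.001, -0.002]
force: [0.5, 0.7, -1.4]
finger_gap: 0.463
gripper_force: 51.1
turn [-0.28 -0.07  0.  ] shift [0.1745 0.0702 0.0048] tcp [0.4816 0.0083 0.3148]
```

```bash
python3 -m handwheel '[[[0,0,0,0.044,0.0175,0,0],[0,0,0,0.044,0.0175,0,0],[0,0,0,0.044,0.0175,0,0],[0,0,0,0.044,0.0175,0,0],[0,0,0,0,0,0,0],[0,0,0,0,0,0,0]]]'
python3 - <<'E'
from h import *
s=sense();i=snapshot("wrist");cv2.imwrite("pics/w5.png",i[:,:,::-1])
import pickle;pickle.dump((cam("wrist",s),s),open("w5.pkl","wb"))
C=cam("wrist",s);p=np.linalg.inv(C[1])@[.6452,.243,.1332,1];print(C[0][0]*p[0]/p[2]+C[0][2],C[0][1]*p[1]/p[2]+C[0][3])
E
```

```text
t: 12.22
tcp_pos: [0.5302, 0.1908, 0.3144]
tool_rot: [0.662, 0.749, -0.002, -0.001]
force: [0.6, -0.9, -1.0]
finger_gap: 0.463
gripper_force: 51.1
452.7029470926684 136.61975096970593
```

View pics/w5.png

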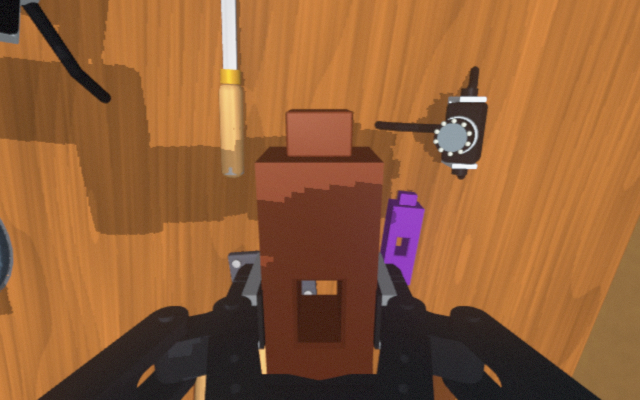

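The lens centre is at (453,137), matching the prediction of (452.7,136.6). The yoke cheeks are at (473,99) and (463,167), and the front leg's toe is at (378,125).

Run:
```python
from h import *
import pickle
C,s=pickle.load(open("w5.pkl","rb"));S,D=cam("scene"),cam("side")
l,e=tri((C,(453,136.8)),(S,(410.6,293.6)),(D,(202.4,239.4)));print("lens",l,e)
a,b=plane(C,(473,99),.102),plane(C,(463,167),.102);print("cheeks",a,b,(a+b)/2,"yaw",np.degrees(np.arctan2(*(a-b)[[1,0]]))-90)
t=plane(C,(378,125),.004);m=(a+b)/2;print("toe az",np.degrees(np.arctan2(*(t-m)[[1,0]]))-180, np.linalg.norm((t-m)[:2]))
ax=np.array([.6744,.2478,.09]);ax[:2]=(ax[:2]+m[:2])/2;d=l-ax;tilt=np.arcsin((l[2]-.09)/.054);print("axis",ax,d,np.linalg.norm(d),"az",np.degrees(np.arctan2(d[1],d[0])),"tilt",tilt,np.arctan2(d[2],np.hypot(d[0],d[1])))
print(np.linalg.norm((l-ax)[:2]),54e-3*np.cos(tilt))
```

```text
lens [0.6453 0.243  0.1333] 0.0011861115449154172
cheeks [0.6682 0.2785 0.102 ] [0.675  0.2119 0.102 ] [0.6716 0.2452 0.102 ] yaw 5.7966977241492685
toe az -353.22062763763404 0.07407053527035995
axis [0.673  0.2465 0.09  ] [-0.0277 -0.0035  0.0433] 0.05151356828055437 az -172.75561916317753 tilt 0.9298589898248009 0.9976957531759827
0.02793270833277853 0.03228913869722663
```

```bash
cat > goal.py <<'E'
from h import *
l=np.array([.6453,.2430,.1333]);yaw,t=np.radians(6.7),.97
u=np.array([-np.cos(t)*np.cos(yaw),-np.cos(t)*np.sin(yaw),np.sin(t)])
x=np.array([-np.sin(yaw),np.cos(yaw),0]);z=-u;Rt=R.from_matrix(np.c_[x,np.cross(z,x),z])
f=l+.11*u
if __name__=="__main__":
    print("focus",f);plan(f-Rt.apply([.001,0,-.0013]),Rt)
    s=sense();r=np.array(s["tcp_pos"])+R.from_quat(s["tool_rot"]).apply([.001,0,-.0013]);print("rail to focus",np.linalg.norm(r-f),s["force"],s["t"])
E
python3 goal.py
```

```text
focus [0.5835 0.2357 0.224 ]
turn [-34.63  -0.07   0.31] shift [ 0.0379 -0.0032  0.1088] tcp [0.5304 0.1903 0.3146]
rail to focus 0.11509385662026735 [ 0.2908  0.0481 -1.0995] 12.275
```

```bash
python3 -m handwheel '[[[-7,0,0,0,0,0,0],[-7,0,0,0,0,0,0],[-7,0,0,0,0,0,0],[-7,0,0,0,0,0,0],[-6.6,0,0.3,0,0,0,0],[0,0,0,0,0,0,0],[0,0,0,0.019,-0.0016,0.02,0],[0,0,0,0.019,-0.0016,0.02,0],[0,0,0,0,0,0.02,0],[0,0,0,0,0,0.02,0],[0,0,0,0,0,0.015,0],[0,0,0,0,0,0.0138,0],[0,0,0,0,0,0,0],[0,0,0,0,0,0,0],[0,0,0,0,0,0,0]]]'; python3 goal.py
python3 - <<'E'
from h import *
i=snapshot("scene")[180:355,290:460,::-1];j=snapshot("side")[140:315,120:290,::-1]
cv2.imwrite("pics/f.png",cv2.resize(np.hstack([i,j]),None,fx=2.3,fy=2.3,interpolation=2))
E
```

```text
t: 14.15
tcp_pos: [0.5853, 0.2364, 0.2241]
tool_rot: [0.634, 0.714, 0.223, 0.196]
force: [-0.6, -1.1, -1.9]
finger_gap: 0.465
gripper_force: 51.2
focus [0.5835 0.2357 0.224 ]
turn [ 0.13 -0.24  0.03] shift [-0.0015 -0.0015  0.0003] tcp [0.5853 0.2364 0.2241]
rail to focus 0.002129301855837895 [-0.599  -1.1475 -1.9414] 14.15
```

View pics/f.png

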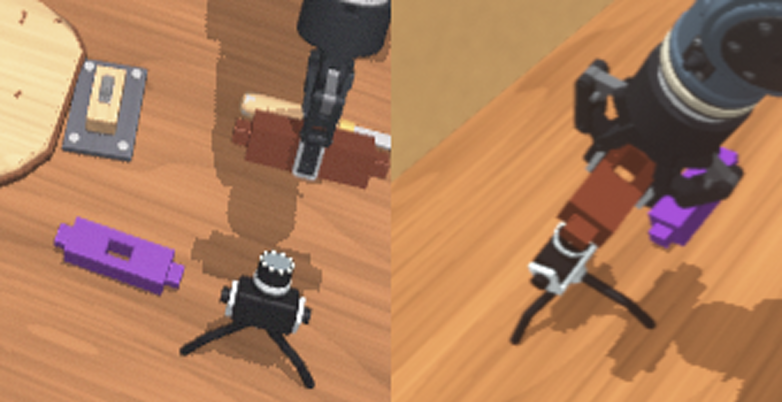

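The rail is held clear above the lens and about 2 mm from the focus point; it stays square, and the camera is untouched. I let it settle and hand in.

```bash
python3 -m handwheel '[[[0,0,0,-0.0015,-0.0015,0,0],[0,0,0,0,0,0,0],[0,0,0,0,0,0,0],[0,0,0,0,0,0,0],[0,0,0,0,0,0,0],[0,0,0,0,0,0,0]]]'; python3 goal.py; python3 -c "
from station import *;print(abs(sense()['qd']).max());print(sign_off())"
```

```text
t: 15.0
tcp_pos: [0.5843, 0.2347, 0.2226]
tool_rot: [0.634, 0.714, 0.223, 0.196]
force: [0.7, -0.1, -0.9]
finger_gap: 0.465
gripper_force: 51.2
focus [0.5835 0.2357 0.224 ]
turn [ 0.08 -0.23  0.02] shift [ 0.0001  0.0003 -0.0003] tcp [0.5843 0.2347 0.2226]
rail to focus 0.0004181105262026175 [ 0.6508 -0.1441 -0.9057] 15.0
0.0015360085438046742
the job is handed in; nothing more can be done
None
```

The mortised rail was seated fully on the gauge, drawn off, and handed in at about 15 s, held still within 1 mm of the measured focus point; sign-off returned no verdict.

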